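Put the honing steel back in its spring-grip holder

ROBOT

A 6-joint arm with a two-finger parallel gripper is mounted at the origin on the work surface. World frame = base frame: x ahead of the robot, y to its left, z up, the work surface at z = 0. Lengths are in m, angles in rad, forces in N, time in s.
With the tool pointing down it reaches from about 0.15 to 0.775 m from the base axis. Payload 6.1 kg.
Tool frame: the origin (TCP) lies between the finger pads; the fingertips stand 14 mm ahead of it and the grasp point (between the pads) lies 5 mm behind it; z points along the fingers, y is the direction in which the jaws open and shut (so a half turn about z gives the same grasp; the last joint's range is limited). The gripper opens to 85 mm and grips with 20 to 120 N. Pads are 22 mm wide; open, the fingers measure 114 mm over their backs; the gripper's body (76 mm by 85 mm) begins 54 mm behind the grasp point. The pads swing forward as they close: fully open they stand 13 mm farther back than shut.
Start: joints at [0, 0.126, -0.04, 1.405, 0, 1.571], TCP at [0.525, -0, 0.245] pointing down, gripper open.
Joint ranges: [-2.72, 2.72], [-0.95, 1.95], [-1.27, 1.35], [-1.78, 2.02], [-1.46, 1.47], [-3.14, 3.14]. Speed limits (rad/s): [2.39, 2.39, 3.01, 3.14, 3.14, 3.14].

INTERFACE

Orientations are given as a unit quaternion [x, y, z, w].
In Python, from cell import ctrl, capture, workorder gives the robot as it stands.
- The arm moves only by the tool arm_command, never from a script. Its argument "commands" is a list of rows, each a list of 7 numbers: the shift along the world's x, y, z in mm, then the turn, a rotation vector about the world's x, y, z in rad, then the closure in counts, from 0 (fully open) to 255 (shut). In form: [[tx, ty, tz, wx, wy, wz, grip], ...]. A call has 1 to 10 rows; each row shifts and turns the commanded pose from where the row before left it; what a row does not reach is not made up. A row lasts 1/8 s, in which the tool goes at most 62.5 mm and 10.7 degrees, less where a joint would pass 70% of its speed; a pose out of reach is approached as far as the arm can. A call with a gripper value outside its range is refused whole. The fingers move at their own pace and stop on an object; "grip_force" is the grip in N (left out, the last holds). Time passes only in rows, so rows that do not move let the fingers close. It gives the time, the measured TCP pose, the force and the opening at its end, in the units of the state.
- ctrl.get_obs(): the state, without advancing time (a new reading comes with each control period).
- capture(name): name is "scene" or "side" or "wrist"; returns a dict with "img" (480x640x3 uint8, red, green, blue), "range_z" (480x640 float32, m along the optical axis (not along the pixel's ray), 0 where there is no reading), "mtx" (3x3 intrinsics, pixels), "rvec" (rotation vector, rad) and "tvec" (3), from world to camera coordinates, as OpenCV has them. Camera axes: x right, y down, z forward; pixel columns grow to the right and rows downward; lengths in m; the calibration is good to about 2 mm. A picture is of the moment at which its call begins.
- workorder.job_done(): hands the job in, once; it reports no verdict.
The state is a dict: "time": time; "joints": joint angles; "qd": joint speeds; "tau": joint torques, N m; "tool_pos": TCP position; "eef_rot": TCP orientation; "wrist_force": force on the tool from outside, world axes, zero at the start; "moment": the same for the moment, N m; "gripper_width": finger opening in m.
Only numpy, scipy, OpenCV 4.12 (cv2) and the standard library are available. Lean on these libraries where they do the work, as an engineer would, in place of code of your own. Each camera call takes 0.05 s, during which the arm holds its last target.

TASK

Take the black-handled honing steel out of the white draining rack and slide it, tip down, into the bench holder with the red spring knob. Push it past the spring plunger until it is fully home with its guard down on the holder's rim, then let go; leave the wooden pestle standing in the rack.

Things in the scene. Friction and masses are not known exactly. Their poses are not given: they have to be found in the camera images.
- honing_steel: Honing steel, about 0.2 kg, upright in one of two wells (15.5 wide, 74 deep) of a white rack 90 x 200 x 80 high. Origin: centre of the tip (bottom end); z up the rod. Sizes in mm above it: rod dia 14, tapered to 4 over the last 18; dark guard disc dia 46 at 106 to 112; straight round black handle, two blue bands, dia 26, at 112 to 192: grip there. Yaw does not matter.
- holder: Fixed aluminium block 60 x 60 mm, rim 114 mm high, on a dark base plate. Origin: centre of the underside, on the bore's axis; z up, x to the red spring knob's side. A square blue funnel mouth 36 mm wide narrows over 18 mm to a square bore 17 mm wide, floor 8 mm up. Fully home, the steel's guard rests on the rim and its origin is 8 mm above the holder's.
- plunger (a joint): Spring plunger in the holder's side, red knob outside: metres pushed outwards, 0 at rest, at most 0.010. Its ramped nose, 60 to 75 mm above the underside, reaches from +x to 2 mm short of the bore's axis. The rod rides over it, pushing it back 2.5 to 5 mm; it then presses the rod to the far wall with about 5 N, so the steel will not sink home by its weight: push it down, up to about 15 N.
- pestle: Wooden pestle standing in the rack's other well, 110 mm from the steel; not to be moved. Origin: centre of its bottom end, z up. Light wood stick 14 mm in diameter with a fat rounded wooden head 30 mm in diameter from 90 to 150 mm above the origin; no guard disc. Its top stands about 156 mm above the counter: carry the steel clear of it.

How it is judged:
At the end, for the whole second after the job is handed in: The honing steel stands in the holder, released and at rest (under 20 mm/s), upright within 10 degrees, tip within 10 mm of the bore axis and within 10 mm of fully home, the plunger pushed back over 1.5 mm; the pestle not moved by more than 30 mm (z of honing_steel in the frame of holder below 0.018 m and horizontal distance between honing_steel and holder below 0.01 m and angle between honing_steel's own z axis and vertical below 0.175 rad and value of joint plunger above 0.0015 m and linear speed of honing_steel below 0.02 m/s); the robot touches nothing.
It fails at once if the wooden pestle is moved by more than 30 mm (distance of pestle from where it was at the start of the episode above 0.03 m).
It also fails if it takes over 54 s, if anything falls off the work surface, if the arm or the gripper's body presses on something with over 40 N, if the wrist force passes 120 N, or if a joint passes its speed limit or range.

## Working session

There is one attempt and no reset: what is moved stays moved. The work goes in short steps, Python scripts to look and compute and a tool call to move; the robot and the scene stay as the last step left them, time stands still between calls to the robot, and variables do not carry over. Pictures are saved under pics/ and viewed, and the job is handed in when it is done.

Besides the shell and the picture viewer there is one more tool, called after ">>>" as name(argument=value, ...), one argument or row to a line, values as JSON. arm_command: Moves the arm, as the interface text tells. Its arguments: {"type":"object","properties":{"commands":{"type":"array","items":{"type":"array","items":{"type":"number"}}},"grip_force":{"type":"number"}},"required":["commands"]}

```bash
mkdir -p pics; ls; python3 - <<'E'
from cell import ctrl,capture
import cv2,numpy as np
for n in ("scene","side","wrist"):
    c=capture(n); np.savez(f"pics/{n}0.npz",**c); cv2.imwrite(f"pics/{n}0.png",c["img"][:,:,::-1])
o=ctrl.get_obs(); print(o)
E
```

```text
pics
{'time': 0.15, 'joints': array([ 1.80964724e-05,  1.26267361e-01, -4.03625688e-02,  1.40533600e+00,
       -1.02886588e-05,  1.57078049e+00]), 'qd': array([-0.00050843, -0.00257581,  0.00246256,  0.0005802 ,  0.00062306,
        0.00090628]), 'tau': array([-6.60388159e-04, -4.36274636e+01,  3.53150582e+01,  1.35390865e-02,
        2.80258462e-06, -9.74541621e-07]), 'tool_pos': array([5.24734679e-01, 6.59958916e-06, 2.44699870e-01]), 'eef_rot': array([ 7.07094661e-01,  7.07118659e-01, -4.17153800e-04, -4.09877686e-04]), 'wrist_force': array([-0.67829514, -0.1030769 , -0.11813496]), 'moment': array([0.00823899, 0.01105291, 0.03476403]), 'gripper_width': 0.08556508470456242}
```

View pics/scene0.png

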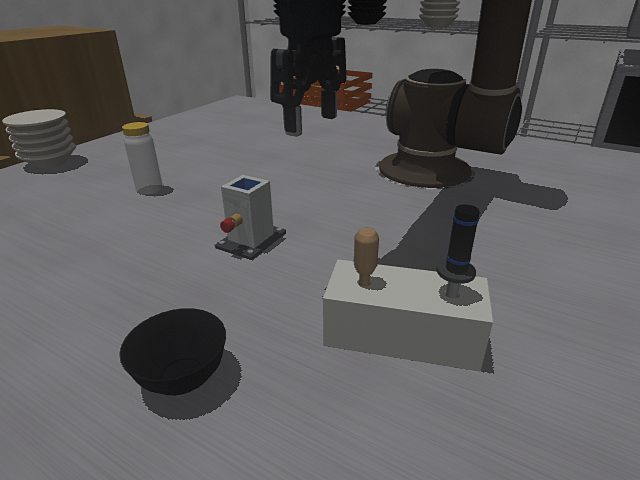

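View pics/side0.png

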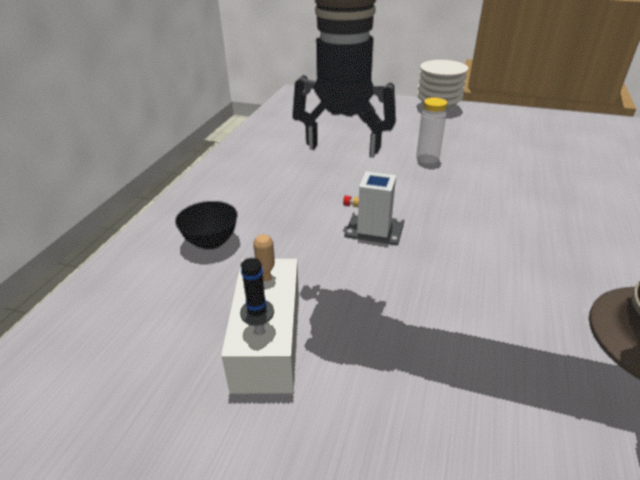

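View pics/wrist0.png

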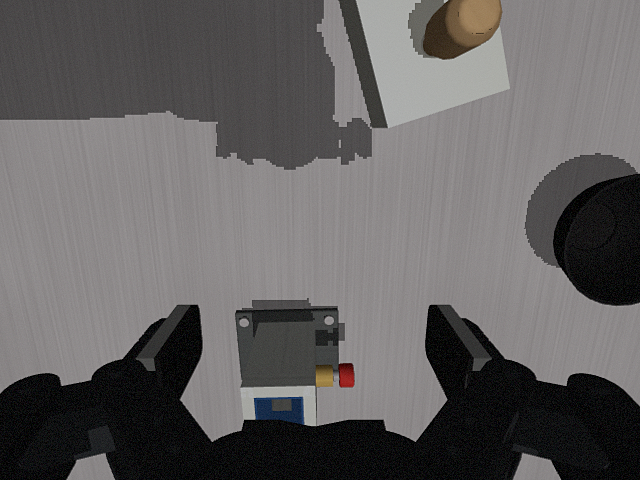

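Scene view: steel handle at (460,240) with guard at (457,272), pestle at (367,250), holder mouth at (246,184) with the knob at (228,225). The side view shows the steel at (254,285), pestle at (263,255) and holder mouth at (378,181). Next I measure them.

```bash
cat > h.py <<'E'
import numpy as np,cv2
def load(n):
    return dict(np.load(n))
def cloud(c):
    R=cv2.Rodrigues(c["rvec"])[0]; t=c["tvec"].reshape(3)
    z=c["range_z"]; v,u=np.indices(z.shape); K=c["mtx"]
    p=np.stack([(u-K[0,2])/K[0,0]*z,(v-K[1,2])/K[1,1]*z,z],-1)
    P=(p-t)@R; P[z<=0]=np.nan
    return P
def ray(c,uv):
    R=cv2.Rodrigues(c["rvec"])[0]; t=c["tvec"].reshape(3)
    d=R.T@np.linalg.inv(c["mtx"])@np.array([uv[0],uv[1],1.]); return -R.T@t,d
def onz(c,uv,z):
    o,d=ray(c,uv); return o+d*(z-o[2])/d[2]
E
python3 - <<'E'
from h import *
np.set_printoptions(precision=4,suppress=True)
for n in ("scene","side"):
    c=load(f"pics/{n}0.npz");P=cloud(c);hsv=cv2.cvtColor(c["img"],cv2.COLOR_RGB2HSV)
    print(n,"cam",ray(c,(320,240))[0])
    H,S,V=[hsv[...,i].astype(int) for i in range(3)]
    x0,y0,x1,y1={"scene":(430,195,500,285),"side":(235,250,280,330)}[n]
    roi=np.zeros(H.shape,bool);roi[y0:y1,x0:x1]=1
    dark=roi&(V<60)&(P[...,2]>0.1)&(P[...,2]<.22)
    if 1:
        Q=P[dark]; print("steel top z",np.nanpercentile(Q[:,2],[1,99]))
        for a,b in((.107,.12),(.12,.14),(.14,.16),(.16,.18),(.18,.195),(.1955,.21)):
            q=Q[(Q[:,2]>a)&(Q[:,2]<b)]; print(a,len(q),q.min(0) if len(q) else'',q.max(0) if len(q) else'')
    blue=roi&(H>105)&(H<130)&(S>120)&(V>30)
    nn,l,st,ce=cv2.connectedComponentsWithStats(blue.astype(np.uint8))
    for i in range(1,nn):
        if st[i,4]>5: print("blue",st[i],ce[i],np.nanmedian(P[l==i],0))
    # holder blue mouth
    x0,y0,x1,y1={"scene":(210,165,285,205),"side":(355,165,400,195)}[n]
    roi=np.zeros(H.shape,bool);roi[y0:y1,x0:x1]=1
    b=(roi&(H>100)&(H<130)&(S>100)).astype(np.uint8)
    cs=max(cv2.findContours(b,0,2)[0],key=cv2.contourArea);hu=cv2.approxPolyDP(cv2.convexHull(cs),3,True)[:,0]
    print("mouth",[(tuple(p),onz(c,p,.114)) for p in hu])
    # rim points
    x0,y0,x1,y1={"scene":(200,160,300,260),"side":(335,160,410,245)}[n]
    q=P[y0:y1,x0:x1].reshape(-1,3);q=q[(abs(q[:,2]-.114)<.004)]
    print("rim",len(q),q.min(0),q.max(0),cv2.minAreaRect(q[:,:2].astype(np.float32)*1000))
    red=((H<6)|(H>174))&(S>150)&(V>80)
    roi=np.zeros(H.shape,bool);roi[y0:y1,x0:x1]=1
    print("red",np.nanmedian(P[red&roi],0))
    #pestle
    x0,y0,x1,y1={"scene":(350,220,385,290),"side":(250,230,278,283)}[n]
    roi=np.zeros(H.shape,bool);roi[y0:y1,x0:x1]=1
    m=roi&(H<20)&(S>70);Q=P[m];print("pestle",np.nanmin(Q,0),np.nanmax(Q,0))
    q=P[abs(P[...,2]-.08)<.003]; q=q[np.hypot(*(q[:,:2]-np.nanmedian(Q,0)[:2]).T)<.2];print("rack",len(q),cv2.minAreaRect(q[:,:2].astype(np.float32)*1000))
E
```

```text
scene cam [1.0356 0.3236 0.4204]
steel top z [0.1123 0.1974]
0.107 430 [0.557  0.2115 0.111 ] [0.5985 0.2564 0.12  ]
0.12 265 [0.5709 0.2219 0.12  ] [0.5904 0.2472 0.14  ]
0.14 347 [0.5721 0.2215 0.1401] [0.59   0.2466 0.16  ]
0.16 371 [0.5731 0.2217 0.16  ] [0.5895 0.2467 0.18  ]
0.18 213 [0.5735 0.2215 0.1801] [0.5896 0.2472 0.195 ]
0.1955 191 [0.5634 0.2223 0.1955] [0.5877 0.2462 0.198 ]
blue [453 215  26  11  96] [464.125  221.8646] [0.5861 0.2362 0.1855]
blue [447 253  24  12  73] [457.2603 261.0822] [0.5862 0.2362 0.1335]
mouth [((np.int32(259), np.int32(182)), array([ 0.482 , -0.1368,  0.114 ])), ((np.int32(248), np.int32(189)), array([ 0.5146, -0.1347,  0.114 ])), ((np.int32(230), np.int32(185)), array([ 0.5171, -0.172 ,  0.114 ])), ((np.int32(244), np.int32(178)), array([ 0.4812, -0.1708,  0.114 ]))]
rim 438 [ 0.4648 -0.1875  0.11  ] [ 0.5286 -0.124   0.1144] ((496.9451904296875, -155.7955322265625), (63.04239273071289, 62.70960235595703), 1.262823462486267)
red [ 0.5558 -0.1495  0.0679]
pestle [0.5989 0.1161 0.0763] [0.6243 0.1443 0.1563]
rack 6261 ((591.8507080078125, 181.
[... 551 characters left out ...]
19  11  95] [256.1789 306.7579] [0.5688 0.2444 0.1347]
mouth [((np.int32(387), np.int32(179)), array([ 0.4806, -0.1681,  0.114 ])), ((np.int32(385), np.int32(185)), array([ 0.4797, -0.1446,  0.114 ])), ((np.int32(368), np.int32(183)), array([ 0.5119, -0.143 ,  0.114 ])), ((np.int32(370), np.int32(177)), array([ 0.5134, -0.1667,  0.114 ]))]
rim 450 [ 0.466  -0.1885  0.1101] [ 0.5265 -0.1225  0.1167] ((496.3985595703125, -155.77264404296875), (60.232749938964844, 65.93883514404297), 0.6549858450889587)
red [ 0.5542 -0.1468  0.0671]
pestle [0.5635 0.1199 0.0786] [0.6191 0.2408 0.1983]
rack 4273 ((591.9373168945312, 181.0142822265625), (90.38465881347656, 203.08425903320312), 17.446678161621094)
```

>>> arm_command(
  commands=[
    [10,40,0,0,0,0,0],
    [10,40,0,0,0,0,0],
    [10,40,0,0,0,0,0],
    [10,40,0,0,0,0,0],
    [10,40,0,0,0,0,0],
    [0,34.5,0,0,0,0,0],
    [0,0,0,0,0,0,0],
    [0,0,0,0,0,0,0],
  ],
  grip_force=60,
)

```text
time: 1.15
tool_pos: [0.5748, 0.2342, 0.2449]
eef_rot: [0.707, 0.707, -0.001, -0.0]
wrist_force: [-0.2, 0.3, 0.2]
gripper_width: 0.0857
```

```bash
python3 - <<'E'
from cell import ctrl,capture
import cv2,numpy as np
for n in ("side",):
    c=capture(n); cv2.imwrite(f"pics/{n}1.png",c["img"][:,:,::-1])
E
```

```text
(no output)
```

View pics/side1.png

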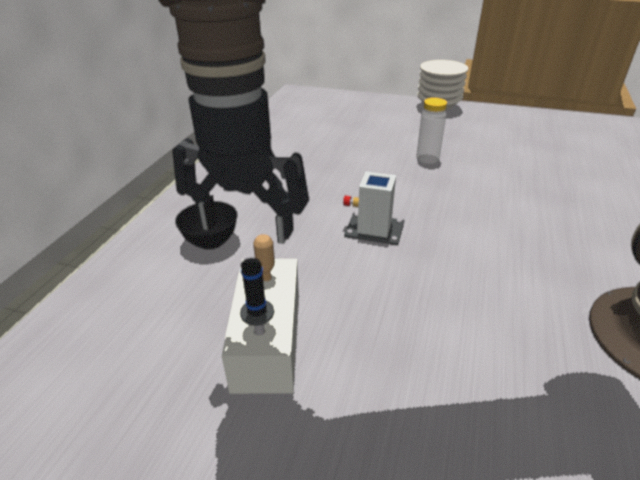

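The gripper sits above the steel, with fingertips at about (205,230) and (285,235) and the steel top at (252,265). I'll check that against a projection.

```bash
python3 - <<'E'
from h import *
c=load("pics/side0.npz")
for p in [(.575,.2345,.198),(.575,.2345,.245),(.6175,.2345,.245),(.5325,.2345,.245)]: print(cv2.projectPoints(np.array([p]),c["rvec"],c["tvec"],c["mtx"],None)[0].ravel())
E
```

```text
[250.18378744 263.98330204]
[246.00166724 232.53136521]
[213.03973361 226.51172788]
[280.28674938 238.7926411 ]
```

>>> arm_command(
  commands=[
    [0,0,-25,0,0,0,0],
    [0,0,-25,0,0,0,0],
    [0,0,-25,0,0,0,0],
    [0,0,-20,0,0,0,0],
    [0,0,0,0,0,0,0],
  ],
)

```text
time: 1.82
tool_pos: [0.5741, 0.2329, 0.1489]
eef_rot: [0.708, 0.707, -0.001, -0.001]
wrist_force: [-0.0, -0.4, -0.3]
gripper_width: 0.0855
```

```bash
python3 - <<'E'
from cell import ctrl,capture
import cv2,numpy as np
a=[capture(n)["img"][:,:,::-1] for n in ("side","scene")]
cv2.imwrite("pics/b2.png",np.hstack([a[0][100:400,100:420],a[1][50:350,320:640]]))
E
```

```text
(no output)
```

View pics/b2.png

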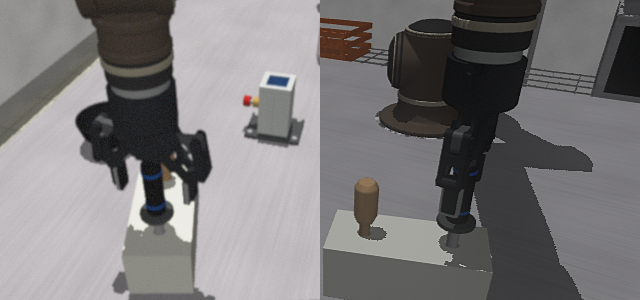

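The handle is between the open fingers in both views, so I close the gripper.

>>> arm_command(
  commands=[
    [0,0,0,0,0,0,120],
    [0,0,0,0,0,0,200],
    [0,0,0,0,0,0,255],
    [0,0,0,0,0,0,255],
    [0,0,0,0,0,0,255],
    [0,0,0,0,0,0,255],
    [0,0,0,0,0,0,255],
    [0,0,0,0,0,0,255],
  ],
  grip_force=60,
)

```text
time: 2.92
tool_pos: [0.5752, 0.2346, 0.1506]
eef_rot: [0.707, 0.707, 0.0, 0.0]
wrist_force: [0.4, -1.1, 5.3]
gripper_width: 0.0246
```

>>> arm_command(
  commands=[
    [0,0,10,0,0,0,255],
    [0,0,15,0,0,0,255],
    [0,0,20,0,0,0,255],
    [0,0,25,0,0,0,255],
    [0,0,25,0,0,0,255],
    [0,0,25,0,0,0,255],
    [0,0,25,0,0,0,255],
    [0,0,25,0,0,0,255],
    [0,0,10,0,0,0,255],
    [0,0,0,0,0,0,255],
  ],
)

```text
time: 4.18
tool_pos: [0.5751, 0.2346, 0.3308]
eef_rot: [0.707, 0.707, 0.0, 0.0]
wrist_force: [0.2, 0.0, -1.9]
gripper_width: 0.0247
```

```bash
python3 - <<'E'
from cell import ctrl,capture
import cv2,numpy as np
a=[capture(n)["img"][:,:,::-1] for n in ("side","scene")]
cv2.imwrite("pics/b3.png",np.hstack([a[0][50:400,50:420],a[1][0:350,240:640]]))
E
```

```text
(no output)
```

View pics/b3.png

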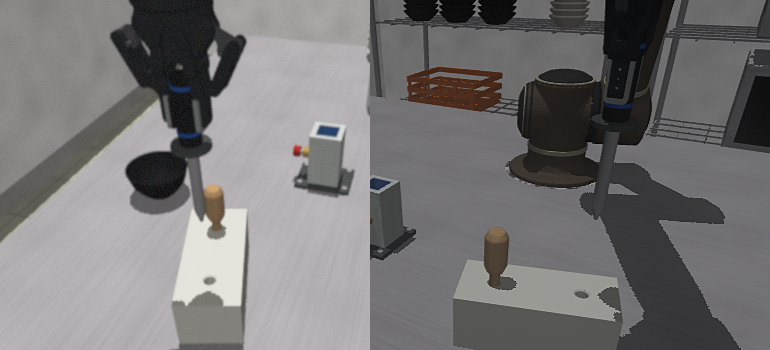

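Steel is lifted out, with the pestle still standing at its place. Now carrying it across.

>>> arm_command(
  commands=[
    [-20,-10,0,0,0,0,255],
    [-20,-30,0,0,0,0,255],
    [-20,-45,0,0,0,0,255],
    [-18,-50,0,0,0,0,255],
    [0,-55,0,0,0,0,255],
    [0,-55,0,0,0,0,255],
    [0,-55,0,0,0,0,255],
    [0,-50,0,0,0,0,255],
    [0,-30,0,0,0,0,255],
    [0,-10,0,0,0,0,255],
  ],
)

```text
time: 5.52
tool_pos: [0.4964, -0.1569, 0.329]
eef_rot: [0.708, 0.706, -0.0, -0.001]
wrist_force: [0.8, -0.1, -1.8]
gripper_width: 0.0246
```

>>> arm_command(
  commands=[
    [0,0,0,0,0,0,255],
    [0,0,0,0,0,0,255],
    [0,0,0,0,0,0,255],
  ],
)

```text
time: 5.9
tool_pos: [0.4971, -0.1545, 0.3304]
eef_rot: [0.707, 0.708, 0.0, -0.0]
wrist_force: [-0.1, 0.1, -3.0]
gripper_width: 0.0247
```

```bash
python3 - <<'E'
from cell import ctrl,capture
import cv2,numpy as np
a=[]
for n in ("side","scene"):
    c=capture(n); np.savez(f"pics/{n}4.npz",**c); a.append(c["img"][:,:,::-1])
s=lambda i:cv2.resize(i,None,fx=2,fy=2)
cv2.imwrite("pics/b4.png",np.hstack([s(a[0][0:280,290:490]),s(a[1][20:300,150:350])]))
print(ctrl.get_obs()["tool_pos"])
E
```

```text
[ 0.49710465 -0.15470107  0.33043943]
```

View pics/b4.png

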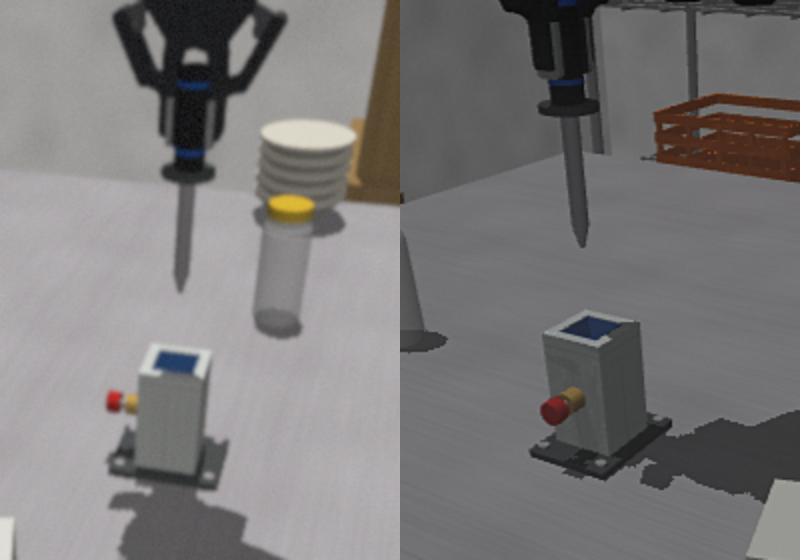

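The steel hangs over the holder, with its tip at side (≈381,145) and scene (≈241,143). I'll measure the rod axis against the holder from the depth.

```bash
python3 - <<'E'
from h import *
np.set_printoptions(precision=4,suppress=True)
V=[]
C={n:load(f"pics/{n}4.npz") for n in("scene","side")}
for n,c in C.items():
    P=cloud(c); o=ray(c,(320,240))[0]
    near=(np.hypot(P[...,0]-.497,P[...,1]+.155)<.04)
    K=c["mtx"];R=cv2.Rodrigues(c["rvec"])[0];t=c["tvec"].reshape(3)
    for a,b in((.2,.215),(.215,.24),(.24,.26),(.26,.28),(.31,.33)):
        m=near&(P[...,2]>a)&(P[...,2]<b); 
        if m.sum()<5: continue
        q=P[m]; print(n,a,m.sum(),q[:,:2].min(0),q[:,:2].max(0))
    # silhouette centre line per row
    m=near&(P[...,2]>.2)&(P[...,2]<.285)
    rows=[r for r in range(480) if m[r].sum()>2]
    ctr=np.array([[np.nonzero(m[r])[0].mean(),r] for r in rows]); wd=[m[r].sum() for r in rows]
    z=[np.nanmean(P[r][m[r],2]) for r in rows]
    f=np.polyfit(ctr[:,1],ctr[:,0],1); V.append((n,f,rows))
    # plane normal through the centreline
    u=lambda r:ray(c,(np.polyval(f,r),r))[1]
    nn=np.cross(u(rows[0]),u(rows[-1])); C[n]["pl"]=(nn/np.linalg.norm(nn),o)
    print(n,"tipz",np.nanmin(P[near&(P[...,2]>.15),2]),rows[0],rows[-1],wd[:3],wd[-3:])
n1,o1=C["scene"]["pl"];n2,o2=C["side"]["pl"]
d=np.cross(n1,n2);d/=d[2];print("axis dir",d)
for z in(.114,.19,.27,.33):
    A=np.array([n1[:2],n2[:2]]);b=np.array([n1@o1-n1[2]*z,n2@o2-n2[2]*z]);print(z,np.linalg.solve(A,b))
for n in C:
    c=load(f"pics/{n}4.npz");P=cloud(c);x0,y0,x1,y1={"scene":(200,160,300,260),"side":(335,160,410,245)}[n]
    q=P[y0:y1,x0:x1].reshape(-1,3);q=q[(abs(q[:,2]-.114)<.0025)];print(cv2.minAreaRect(q[:,:2].astype(np.float32)*1000))
    hsv=cv2.cvtColor(c["img"],cv2.COLOR_RGB2HSV); b=((hsv[...,0]>100)&(hsv[...,0]<130)&(hsv[...,1]>90)).astype(np.uint8)
    b[:y0]=0;b[y1:]=0;b[:,:x0]=0;b[:,x1:]=0
    cs=max(cv2.findContours(b,0,2)[0],key=cv2.contourArea)
    w=np.array([onz(c,p,.114)[:2]*1000 for p in cs[:,0]],np.float32);print("mouth",w.min(0),w.max(0),cv2.minAreaRect(w))
E
```

```text
scene 0.2 74 [ 0.495  -0.1607] [ 0.5054 -0.1476]
scene 0.215 144 [ 0.4916 -0.1607] [ 0.5055 -0.1466]
scene 0.24 118 [ 0.493  -0.1597] [ 0.5057 -0.1466]
scene 0.26 122 [ 0.4912 -0.1603] [ 0.5052 -0.1471]
scene 0.31 369 [ 0.4713 -0.1649] [ 0.5247 -0.1398]
scene tipz 0.18494166589614924 80 134 [np.int64(10), np.int64(10), np.int64(10)] [np.int64(8), np.int64(8), np.int64(8)]
side 0.2 57 [ 0.49   -0.1565] [ 0.5031 -0.1465]
side 0.215 107 [ 0.49   -0.1592] [ 0.5037 -0.1465]
side 0.24 93 [ 0.4903 -0.1588] [ 0.5037 -0.1449]
side 0.26 97 [ 0.49   -0.1563] [ 0.5032 -0.1468]
side 0.31 289 [ 0.4713 -0.1614] [ 0.5224 -0.1386]
side tipz 0.18700879013335947 93 140 [np.int64(7), np.int64(9), np.int64(9)] [np.int64(7), np.int64(6), np.int64(3)]
axis dir [-0.0001  0.0088  1.    ]
0.114 [ 0.4971 -0.1565]
0.19 [ 0.4971 -0.1558]
0.27 [ 0.4971 -0.1551]
0.33 [ 0.4971 -0.1546]
((496.881103515625, -155.38735961914062), (62.636474609375, 61.95272445678711), 2.692383050918579)
mouth [ 480.3081 -172.2994] [ 517.7362 -134.7253] ((499.0247497558594, -153.74951171875), (36.90626525878906, 37.32050323486328), 1.318717122077942)
((496.3285827636719, -156.19091796875), (60.3406982421875, 65.57038879394531), 2.1685538291931152)
mouth [ 478.9382 -172.0512] [ 513.6224 -139.8566] ((496.340576171875, -155.94845581054688), (34.627952575683594, 32.18912124633789), 0.33608388900756836)
```

Rod is vertical and within 1 mm of the bore axis. Descending into the funnel.

>>> arm_command(
  commands=[
    [0,0,-20,0,0,0,255],
    [0,0,-20,0,0,0,255],
    [0,0,-20,0,0,0,255],
    [0,0,-12,0,0,0,255],
    [0,0,-8,0,0,0,255],
    [0,0,-8,0,0,0,255],
    [0,0,-8,0,0,0,255],
    [0,0,0,0,0,0,255],
  ],
)

```text
time: 7.0
tool_pos: [0.4967, -0.1554, 0.2338]
eef_rot: [0.707, 0.707, -0.0, -0.0]
wrist_force: [-0.2, 0.4, -1.5]
gripper_width: 0.0247
```

>>> arm_command(
  commands=[
    [0,0,-5,0,0,0,255],
    [0,0,-5,0,0,0,255],
    [0,0,-5,0,0,0,255],
    [0,0,0,0,0,0,255],
  ],
)

```text
time: 7.5
tool_pos: [0.4967, -0.1554, 0.2188]
eef_rot: [0.707, 0.707, -0.0, -0.0]
wrist_force: [-0.0, 0.4, -1.9]
gripper_width: 0.0245
```

>>> arm_command(
  commands=[
    [0,0,-4,0,0,0,255],
    [0,0,-4,0,0,0,255],
    [0,0,-4,0,0,0,255],
    [0,0,-4,0,0,0,255],
    [0,0,0,0,0,0,255],
  ],
)

```text
time: 8.12
tool_pos: [0.4964, -0.1555, 0.2028]
eef_rot: [0.707, 0.707, -0.0, -0.001]
wrist_force: [-1.1, -0.4, -2.1]
gripper_width: 0.0244
```

>>> arm_command(
  commands=[
    [0,0,-4,0,0,0,255],
    [0,0,-4,0,0,0,255],
    [0,0,-4,0,0,0,255],
    [0,0,-4,0,0,0,255],
    [0,0,0,0,0,0,255],
  ],
)

```text
time: 8.75
tool_pos: [0.4959, -0.1554, 0.1859]
eef_rot: [0.707, 0.707, -0.001, -0.001]
wrist_force: [-4.3, -1.1, -3.3]
gripper_width: 0.0249
```

>>> arm_command(
  commands=[
    [0,0,-5,0,0,0,255],
    [0,0,-5,0,0,0,255],
    [0,0,-5,0,0,0,255],
    [0,0,-5,0,0,0,255],
    [0,0,-5,0,0,0,255],
    [0,0,0,0,0,0,255],
  ],
)

```text
time: 9.5
tool_pos: [0.496, -0.1552, 0.1609]
eef_rot: [0.707, 0.707, -0.001, -0.001]
wrist_force: [-5.5, -1.9, -4.9]
gripper_width: 0.025
```

>>> arm_command(
  commands=[
    [0,0,-2,0,0,0,255],
    [0,0,-2,0,0,0,255],
    [0,0,-2,0,0,0,255],
    [0,0,0,0,0,0,255],
  ],
)

```text
time: 10.0
tool_pos: [0.4961, -0.1553, 0.1554]
eef_rot: [0.707, 0.707, -0.001, -0.001]
wrist_force: [-4.3, -0.3, -1.6]
gripper_width: 0.0245
```

>>> arm_command(
  commands=[
    [0,0,-1,0,0,0,255],
    [0,0,-1,0,0,0,255],
    [0,0,-1,0,0,0,255],
    [0,0,0,0,0,0,255],
  ],
)

```text
time: 10.5
tool_pos: [0.4964, -0.1554, 0.1531]
eef_rot: [0.707, 0.707, -0.0, -0.0]
wrist_force: [-7.5, -1.0, 2.5]
gripper_width: 0.0247
```

>>> arm_command(
  commands=[
    [0,0,-1,0,0,0,255],
    [0,0,-1,0,0,0,255],
    [0,0,0,0,0,0,255],
  ],
)

```text
time: 10.88
tool_pos: [0.4965, -0.1554, 0.1529]
eef_rot: [0.707, 0.707, 0.0, 0.0]
wrist_force: [-10.5, 0.5, 13.2]
gripper_width: 0.0248
```

```bash
python3 - <<'E'
from cell import ctrl,capture
import cv2,numpy as np
a=[]
for n in ("side","scene"):
    c=capture(n); np.savez(f"pics/{n}5.npz",**c); a.append(c["img"][:,:,::-1])
s=lambda i:cv2.resize(i,None,fx=2,fy=2)
cv2.imwrite("pics/b5.png",np.hstack([s(a[0][0:280,290:490]),s(a[1][20:300,150:350])]))
o=ctrl.get_obs();print(o["tool_pos"],o["wrist_force"])
E
```

```text
[ 0.49645398 -0.15546338  0.1529363 ] [-11.03353249   0.50284877  13.48497646]
```

View pics/b5.png

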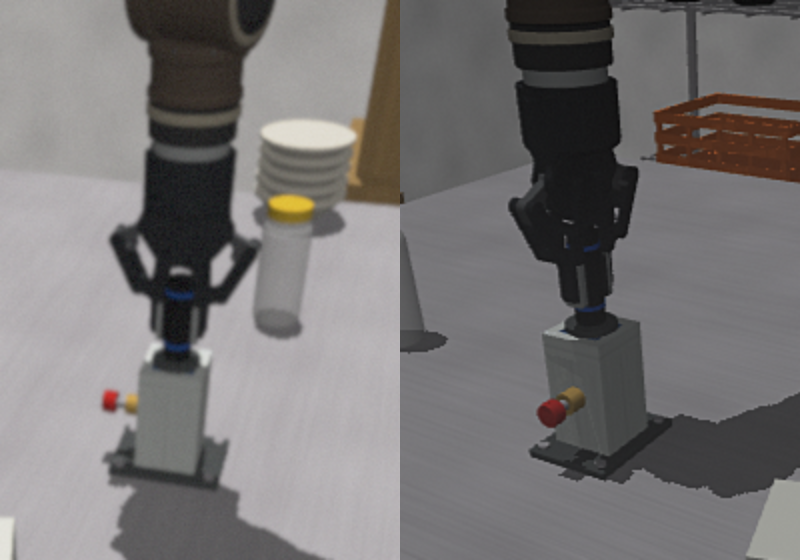

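Guard is down on the rim, the knob has moved out and contact force is +13 N at the expected height, so I release and retreat.

>>> arm_command(
  commands=[
    [0,0,0,0,0,0,150],
    [0,0,0,0,0,0,60],
    [0,0,0,0,0,0,0],
    [0,0,0,0,0,0,0],
    [0,0,0,0,0,0,0],
    [0,0,0,0,0,0,0],
  ],
)

```text
time: 11.72
tool_pos: [0.497, -0.1555, 0.1512]
eef_rot: [0.707, 0.707, 0.0, -0.0]
wrist_force: [-0.7, 1.2, -0.3]
gripper_width: 0.0854
```

>>> arm_command(
  commands=[
    [0,0,15,0,0,0,0],
    [0,0,25,0,0,0,0],
    [0,0,30,0,0,0,0],
    [0,0,30,0,0,0,0],
    [0,0,30,0,0,0,0],
    [-20,0,20,0,0,0,0],
    [0,0,0,0,0,0,0],
    [0,0,0,0,0,0,0],
  ],
)

```text
time: 12.72
tool_pos: [0.4773, -0.1555, 0.301]
eef_rot: [0.707, 0.707, 0.0, 0.0]
wrist_force: [0.4, 0.1, -0.5]
gripper_width: 0.0853
```

```bash
python3 - <<'E'
from cell import ctrl,capture
from h import *
np.set_printoptions(precision=4,suppress=True)
a=[]
for n in ("side","scene"):
    c=capture(n); P=cloud(c); a.append(c["img"][:,:,::-1])
    near=np.hypot(P[...,0]-.497,P[...,1]+.155)<.035
    for lo,hi in ((.1175,.1225),(.13,.15),(.16,.19),(.19,.21)):
        q=P[near&(P[...,2]>lo)&(P[...,2]<hi)]
        if len(q):print(n,lo,len(q),q.min(0),q.max(0))
    h=cv2.cvtColor(c["img"],cv2.COLOR_RGB2HSV);x0,y0,x1,y1={"scene":(200,160,300,260),"side":(335,160,410,245)}[n]
    m=((h[...,0]<6)|(h[...,0]>174))&(h[...,1]>150)&(h[...,2]>80);m[:y0]=0;m[y1:]=0;m[:,:x0]=0;m[:,x1:]=0
    print("red",np.nanmedian(P[m],0))
s=lambda i:cv2.resize(i,None,fx=1.5,fy=1.5)
cv2.imwrite("pics/b6.png",np.hstack([s(a[0][60:340,220:420]),s(a[1][60:340,200:500])]))
o=ctrl.get_obs();print(o["tool_pos"],o["wrist_force"])
E
```

```text
side 0.1175 158 [ 0.4725 -0.1726  0.1175] [ 0.5164 -0.1312  0.1224]
side 0.13 136 [ 0.4809 -0.1556  0.13  ] [ 0.5079 -0.1411  0.1499]
side 0.16 215 [ 0.4813 -0.1561  0.16  ] [ 0.5071 -0.14    0.19  ]
side 0.19 148 [ 0.4818 -0.168   0.19  ] [ 0.5073 -0.1395  0.2019]
red [ 0.5565 -0.1474  0.0669]
scene 0.1175 163 [ 0.4749 -0.1791  0.1175] [ 0.5184 -0.1328  0.1225]
scene 0.13 172 [ 0.486  -0.1644  0.1301] [ 0.5104 -0.1413  0.1499]
scene 0.16 276 [ 0.4867 -0.1641  0.1603] [ 0.5099 -0.1405  0.1897]
scene 0.19 143 [ 0.4823 -0.1653  0.19  ] [ 0.5093 -0.141   0.2001]
red [ 0.5594 -0.1481  0.0682]
[ 0.4771 -0.1554  0.3002] [ 0.004  -0.0916 -0.1752]
```

View pics/b6.png

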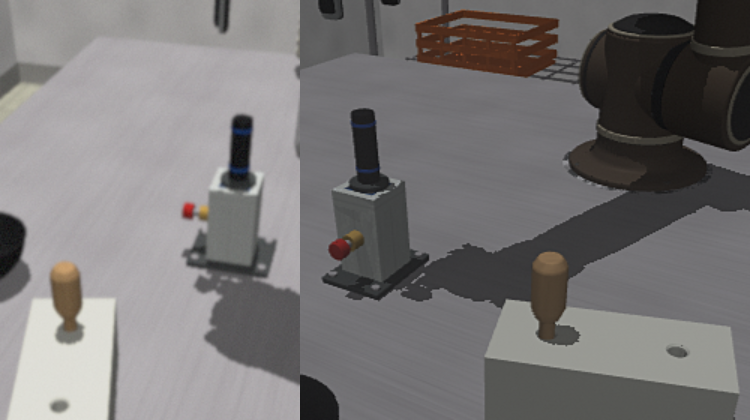

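The steel stands upright with its guard on the rim at about 1.5x-crop (238,180) and (369,183). Its top is at z 0.200, which is home, and the pestle is still in the rack. Handing in.

```bash
python3 -c "
from cell import workorder
print(workorder.job_done())"
```

```text
the job is handed in; nothing more can be done
None
```

I took the honing steel out of the rack, carried it clear of the pestle, and pushed it tip down past the plunger. At the bottom the contact force was about 13 N, then I released it and backed the gripper off. I handed the job in at about 13 s.

Last checks:
- **Seating:** the guard looks down on the rim in both views, and the handle top is at about z = 0.200 m, which matches fully home.
- **Position:** the handle is upright, with its axis within about 2 mm of the bore's.
- **Plunger:** the red knob moved outwards by 2.3 mm (side view) to 3.6 mm (scene view). The two views differ slightly, but both are over the 1.5 mm needed.
- **Pestle:** it looks unmoved in the rack, judged by eye because I did not re-measure it.
- **Robot:** the gripper is clear of everything, with wrist force about 0.

No check failed.

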